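# Shut the nut drawer, open the bearing drawer

### The job

The two top drawers of the small-parts cabinet on the bench both stand half out: one holds a large hex nut, the other a ball bearing. With the fingertips, first push the drawer with the nut gently shut, fully home; then reach in behind the front of the drawer with the bearing and push it gently out until it is fully open. Do not touch or take out the parts in the drawers, and leave the things on top of the cabinet and around it where they are.

Things in the scene. Friction and masses are not known exactly. Their poses are not given: they have to be found in the camera images.
- cabinet: grey cabinet of six blue or grey drawers in two columns, fixed; 240 deep (x), 360 wide (y), 270 high; origin on the bench under its middle, x from front to back, y to the left seen from the robot, z up; its face is at x = -110 in this frame. Only the two top drawers move: the left one centred at y = +90, the right one at y = -90. Small screws and nuts seen in the drawers are scenery
- cabinet_drawer_3l (a joint): left top drawer (cabinet's +y side): joint value 0 = shut with the front flush with the cabinet's face, grows in metres as the drawer comes out along the cabinet's own -x, stops at 0.170 (fully open); runs freely with about 1 N of friction, no spring, no latch; starts between 0.11 and 0.135
- cabinet_drawer_3r (a joint): right top drawer (cabinet's -y side): joint value 0 = shut with the front flush with the cabinet's face, grows in metres as the drawer comes out along the cabinet's own -x, stops at 0.170 (fully open); runs freely with about 1 N of friction, no spring, no latch; starts between 0.11 and 0.135
- front_l (a point): middle of the upper edge of the outer face of the left top drawer's front plate, 258 mm above the bench; moves with the drawer; axes as the cabinet's. The plate is 162 wide, 3 thick, 76 high; the drawer's side walls end 19 below this point; inner width 152, inner floor 73 below. A black knob, 18 across, sticks out 20 toward the robot, centred 46 below this point
- front_r (a point): middle of the upper edge of the outer face of the right top drawer's front plate, 258 mm above the bench; moves with the drawer; axes as the cabinet's. The plate is 162 wide, 3 thick, 76 high; the drawer's side walls end 19 below this point; inner width 152, inner floor 73 below. A black knob, 18 across, sticks out 20 toward the robot, centred 46 below this point
- nut: loose large steel hex nut, 46 x 52 x 22 high, lying flat in one of the two top drawers (either one); origin at the centre of its underside, z up
- bearing: loose ball bearing, ring 52 across and 15 high with an orange seal, lying flat in the other top drawer; origin at the centre of its underside, z up. Nut and bearing start with centres 32 to 44 in front of the cabinet's face and up to 30 to either side of their drawer's middle line, so at least 35 are free between them and the drawer's front plate; they ride along with the drawer
- tape: bystander: roll of black tape, 105 across, 25 high, lying on the right half of the cabinet's top; origin at the centre of its underside
- bottle: bystander: small red bottle with white cap, 26 x 42 x 102 high, standing on the left half of the cabinet's top; origin at the centre of its underside
- ratchet: bystander: ratchet with black handle, 36 x 228 x 28 high, lying on the bench in front and to the right of the cabinet; origin at the centre of its underside
- ring: bystander: steel spacer ring, 52 across, 18 high, lying on the bench left of the cabinet; origin at the centre of its underside
Mind the look-alikes: they are no part of the job. There is more than one size of the bearing; the one meant has the size given above.

How it is judged:
By the outcome, as a careful person would: the job done as asked, in the order asked, and still so for the second after the job is handed in, with the robot touching nothing.
It also fails if it takes over 48 s, if anything falls off the work surface, if the arm or the gripper's body presses on something with over 40 N, if the wrist force passes 120 N, or if a joint passes its speed limit or range.

### The arm

A 6-joint arm with a two-finger parallel gripper is mounted at the origin on the work surface; the furniture and walls round the work are solid. World frame = base frame: x ahead of the robot, y to its left, z up, the work surface at z = 0. Lengths are in mm, angles in rad, forces in N, time in s.
With the tool pointing down it reaches from about 400 to 925 mm from the base axis. Payload 12.5 kg.
Tool frame: the origin (TCP) lies at the very end of the fingers, on their centre line; the grasp point (between the pads) lies 19 mm behind it; z points along the fingers, y is the line along which they close (so a half turn about z gives the same grasp; the last joint's range is limited). The gripper opens to 95 mm and grips with 3 to 60 N. Pads are 20 mm wide; open, the fingers measure 119 mm over their backs; the gripper's body (75 mm by 180 mm) begins 59 mm behind the grasp point.
Start: joints at [-1.34, 0.491, 1.559, -0, 1.092, -0.106], TCP at [206.566, -589.896, 214.661] pointing down, gripper open.
Joint ranges: [-3.1, 3.1], [-0.84, 2.19], [0.05, 2.79], [-1.13, 4.28], [0.06, 2.93], [-2.69, 2.69]. Speed limits (rad/s): [2.22, 2.22, 2.79, 3.14, 3.14, 3.14].

### API

Orientations are given as [roll, pitch, yaw] about the fixed x, y, z axes, in that order (R = Rz(yaw) Ry(pitch) Rx(roll)).
In Python, from cell import state, read_camera, camera_info, job_done gives the robot as it stands.
- The arm moves only by the shell command python3 -m handwheel, which reads ROWS from standard input. ROWS is a JSON list that holds a single list of rows (three levels of brackets), with 1 to 5 rows, each of 5 numbers: dx, dy, dz in normalised numbers (1 is 0.75 m), then a turn about the tool's z in parts of the range, where 1.0 means 90 degrees, then the opening from 0.0 (shut) to 1.0 (fully open); each row is the pose to reach, as a shift and turn from the pose commanded when the command began, along the tool's axes at that moment; what a row does not reach only later rows make up. A row lasts 1/12 s, in which the tool goes at most 41.7 mm and 0.125 rad, less where a joint would pass 70% of its speed; a pose out of reach is approached as far as the arm can. The fingers move at their own pace and stop on an object; the grip force is fixed at half the most. Time passes only in rows, so rows that do not move let the fingers close. It prints the time, the measured TCP pose, the force, the opening and the grip force at its end. Shift and turn numbers lie between -1 and 1, and a call with a number outside is refused. Input that does not fit is refused with a message, and nothing moves.
- state(): the state, without advancing time (a new reading comes with each control period).
- read_camera(name): name is "scene" or "top"; returns (picture, depth): 400x640x3 uint8, red, green, blue; 400x640 float32, mm along the optical axis (not along the pixel's ray), 0 where there is no reading.
- camera_info(name): a dict with "vertical_fov" (degrees; the focal length in pixels is half the picture's height over the tangent of half this angle, whatever the lens; pixels are square), "cx", "cy" (the principal point, pixels), "origin" and "attitude" of the camera in the world. Camera axes: x right, y down, z forward; pixel columns grow to the right and rows downward; lengths in mm; the calibration is good to about 2 mm. A picture is of the moment at which its call begins. camera_info takes no time and is no camera call.
- job_done(): hands the job in; it is judged then, once.
The state is a dict: "t": time; "joints": joint angles; "qvel": joint speeds; "tau": joint torques, N m; "eef_pos": TCP position; "tcp_rot": TCP orientation; "ft_force": force on the tool from outside, world axes, zero at the start; "moment": the same for the moment, N m; "opening": opening from 0.0 (shut) to 1.0 (fully open); "grip_force": force on a finger pad.
Only numpy, scipy, OpenCV 4.12 (cv2) and the standard library are available. Lean on these libraries where they do the work, as an engineer would, in place of code of your own. Each camera call takes 0.05 s, during which the arm holds its last target. There are 200 camera calls.

## Working session

There is one attempt and no reset: what is moved stays moved. The work goes in short steps, Python scripts to look and compute and a shell command to move; the robot and the scene stay as the last step left them, time stands still between calls to the robot, and variables do not carry over. Pictures are saved under pics/ and viewed, at most 10 in all, crops included, and the job is handed in when it is done.

```bash
mkdir -p pics
cat > h.py <<'E'
import numpy as np,cv2
from cell import *
from scipy.spatial.transform import Rotation as R
def look(n):
    im,d=read_camera(n); np.savez(f'{n}.npz',im=im,d=d); cv2.imwrite(f'pics/{n}_{int(state()["t"]*100)}.png',im[:,:,::-1]); return im,d
def att(a):
    a=np.array(a,float)
    return a if a.shape==(3,3) else R.from_euler('xyz',a).as_matrix()
def cloud(n):
    z=np.load(f'{n}.npz');d=z['d'];i=camera_info(n);f=200/np.tan(np.radians(i['vertical_fov'])/2)
    v,u=np.mgrid[:400,:640]
    P=np.stack([(u-i['cx'])/f*d,(v-i['cy'])/f*d,d],-1)
    return P@att(i['attitude']).T+np.array(i['origin']),d
E
python3 - <<'E'
from h import *
for n in('scene','top'): print(camera_info(n)); look(n)
print(state())
E
ls pics
```

```text
{'vertical_fov': 49.081863739581365, 'cx': 317.3373457375557, 'cy': 193.35630111072595, 'origin': array([-373.81814461,  797.75683991,  830.22961034]), 'attitude': array([-2.05840629, -0.01678966, -2.24604332])}
{'vertical_fov': 42.535688747824274, 'cx': 316.7401042335533, 'cy': 193.73906370543676, 'origin': array([ 396.00522967,   28.4935797 , 1579.20469626]), 'attitude': array([-3.03463398,  0.01060189, -1.54781421])}
{'t': 0.1, 'joints': array([-1.33962582e+00,  4.91481915e-01,  1.55940139e+00,  1.05052587e-05,
        1.09170590e+00, -1.05610970e-01]), 'qvel': array([-0.00056703, -0.00219055, -0.00151448, -0.00136298,  0.00103791,
        0.00115901]), 'tau': array([ 2.83858390e-03, -6.13622475e+01, -2.58604842e+01,  6.93374849e-02,
        4.70217399e-02, -8.49177104e-05]), 'eef_pos': array([ 206.49797448, -589.66524883,  214.12653728]), 'tcp_rot': array([-3.14060263e+00, -1.14317683e-04,  3.36776573e-01]), 'ft_force': array([-1.30433347,  0.10780658, -0.42087735]), 'moment': array([ 0.00801277, -0.000162  ,  0.00641158]), 'grip_force': 0.0, 'opening': 0.998508661889861}
scene_5.png
top_10.png
```

View pics/scene_5.png

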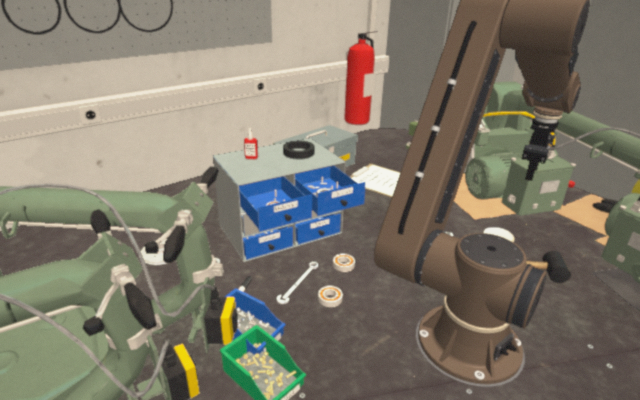

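View pics/top_10.png

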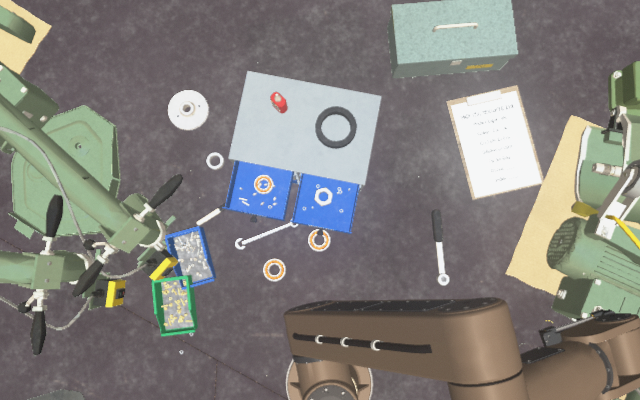

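In the top picture the left drawer holds an orange ring at (263,184) and the right drawer a hexagonal steel part at (323,196). The other orange rings, at (319,240) and (274,270), lie on the bench as look-alikes. I'll confirm in a crop and measure.

Run:
```python
from h import *
im=np.load('top.npz')['im']; c=im[140:250,210:370]
cv2.imwrite('pics/crop1.png',cv2.resize(c,None,fx=5,fy=5,interpolation=cv2.INTER_CUBIC)[:,:,::-1])
P,d=cloud('top')
for u,v in[(263,184),(258,179),(323,196),(240,150),(350,175),(260,217),(325,229)]: print(u,v,P[v,u].round())
# cabinet top plane
m=(abs(P[...,2]-270)<6); m[:60]=0;m[190:]=0;m[:,:220]=0;m[:,390:]=0
r=cv2.minAreaRect(P[m][:,:2].astype(np.float32)); print(r, cv2.boxPoints(r).round())
# front plates
m=(abs(P[...,2]-258)<5);m[:190]=0;m[240:]=0;m[:,:215]=0;m[:,370:]=0
v,u=np.nonzero(m);print(np.c_[u,v,P[m].round()][::6])
```

```text
263 184 [569. 195. 183.]
258 179 [581. 207. 196.]
323 196 [539.  29. 188.]
240 150 [646. 247. 270.]
350 175 [586. -39. 273.]
260 217 [489. 222.   3.]
325 229 [457.  21.   3.]
((711.7081298828125, 81.31866455078125), (360.65582275390625, 241.57144165039062), 80.0924072265625) [[ 562.  -76.]
 [ 800. -117.]
 [ 862.  238.]
 [ 624.  280.]]
[[222. 207. 498. 290. 256.]
 [227. 208. 495. 277. 257.]
 [233. 209. 493. 261. 258.]
 [239. 210. 491. 245. 258.]
 [245. 211. 489. 230. 257.]
 [250. 212. 486. 216. 260.]
 [256. 213. 484. 201. 258.]
 [262. 215. 479. 185. 259.]
 [268. 216. 477. 170. 260.]
 [273. 217. 475. 157. 257.]
 [278. 218. 472. 144. 258.]
 [290. 220. 468. 113. 263.]
 [296. 221. 466.  97. 259.]
 [301. 222. 463.  84. 260.]
 [306. 223. 461.  71. 262.]
 [312. 224. 459.  56. 255.]
 [319. 226. 454.  38. 261.]
 [324. 227. 452.  25. 258.]
 [330. 228. 450.  10. 262.]
 [334. 229. 448.  -1. 255.]
 [340. 230. 445. -16. 259.]
 [346. 231. 443. -32. 257.]]
```

View pics/crop1.png

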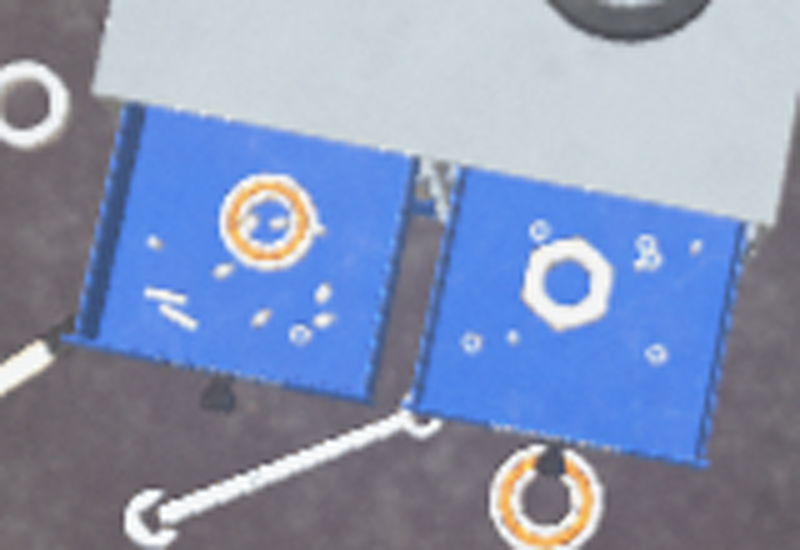

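Confirmed: in the crop, the bearing with the orange seal is at (268,222) in the left drawer, and the nut at (568,283) is in the right one. Next I check whether the cabinet top overhangs the face, where the tape's front edge is, and clearances.

```bash
cat >> h.py <<'E'
O=np.array([711.7,81.3]);yw=-0.171
X=np.array([np.cos(yw),np.sin(yw)]);Y=np.array([-X[1],X[0]])
def cab(P): q=P[...,:2]-O; return np.stack([q@X,q@Y,P[...,2]],-1)
E
python3 - <<'E'
from h import *
Pt,_=cloud('top');Ct=cab(Pt);Ps,ds=cloud('scene');Cs=cab(Ps)
im=np.load('scene.npz')['im']
cv2.imwrite('pics/crop2.png',cv2.resize(im[120:265,205:375],None,fx=4,fy=4,interpolation=cv2.INTER_CUBIC)[:,:,::-1])
def box(C,a,b): return np.all((C>a)&(C<b),-1)
m=box(Ct,[-140,-150,280],[140,-10,310]);c=Ct[m];print('tape',c.min(0).round(),c.max(0).round())
m=box(Ct,[-140,10,280],[140,150,400]);c=Ct[m];print('bottle',c.min(0).round(),c.max(0).round())
for y in range(-150,160,50):
    m=box(Ct,[-140,y-8,264],[140,y+8,276]);print('top edge',y,Ct[m][:,0].min().round(1),Ct[m][:,0].max().round(1))
for z in (30,60,120,150,175,265,272):
    m=box(Cs,[-140,-170,z-8],[-95,170,z+8]);print('face x at z',z,m.sum(),np.percentile(Cs[m][:,0],[5,50,95]).round(1) if m.any() else '')
for n,C in(('L',0),('R',0)):
    s=1 if n=='L' else -1
    m=box(Ct,[-270,s*90-75,253],[-200,s*90+75,264]);print(n,'plate',np.percentile(Ct[m][:,0],[10,50,90]).round(1),Ct[m][:,1].min(),Ct[m][:,1].max())
    m=box(Ct,[-225,s*90-50,190],[-115,s*90+50,215]);print(n,'part',np.percentile(Ct[m],[2,98],0).round())
    m=box(Cs,[-275,s*90-30,200],[-242,s*90+30,225]);print(n,'knob?',m.sum(),Cs[m].mean(0) if m.any() else '')
m=box(Pt,[100,-700,230],[560,350,1500])
# tall things left
m=box(Pt,[300,250,100],[600,500,900]);print('left tall',Pt[m].min(0).round() if m.any() else 0,Pt[m].max(0).round() if m.any() else 0)
E
```

```text
tape [ -43. -131.  280.] [ 62. -27. 303.]
bottle [ 21.  54. 281.] [ 58.  95. 375.]
top edge -150 -120.3 119.8
top edge -100 -120.2 119.2
top edge -50 -120.9 119.5
top edge 0 -120.1 118.5
top edge 50 -120.0 119.2
top edge 100 -119.7 119.2
top edge 150 -119.9 119.6
face x at z 30 364 [-126.6 -121.9 -114.9]
face x at z 60 405 [-126.2 -122.1 -116. ]
face x at z 120 65 [-125.4 -122.1 -108. ]
face x at z 150 38 [-123.8 -121.5 -103.4]
face x at z 175 33 [-120.2 -107.6  -95.9]
face x at z 265 519 [-123.8 -112.3  -97. ]
face x at z 272 512 [-123.8 -112.2  -96.9]
L plate [-246.6 -245.6 -244.5] 16.020496987566254 163.59507225782244
L part [[-221.   46.  190.]
 [-131.  134.  206.]]
L knob? 167 [-252.67240451   91.63973639  213.94528212]
R plate [-247.  -246.1 -244.8] -164.73975211935635 -15.199776866266806
R part [[-212. -134.  190.]
 [-125.  -47.  212.]]
R knob? 145 [-252.43419275  -88.43321221  214.10533671]
left tall [301. 250. 101.] [599. 500. 407.]
```

View pics/crop2.png

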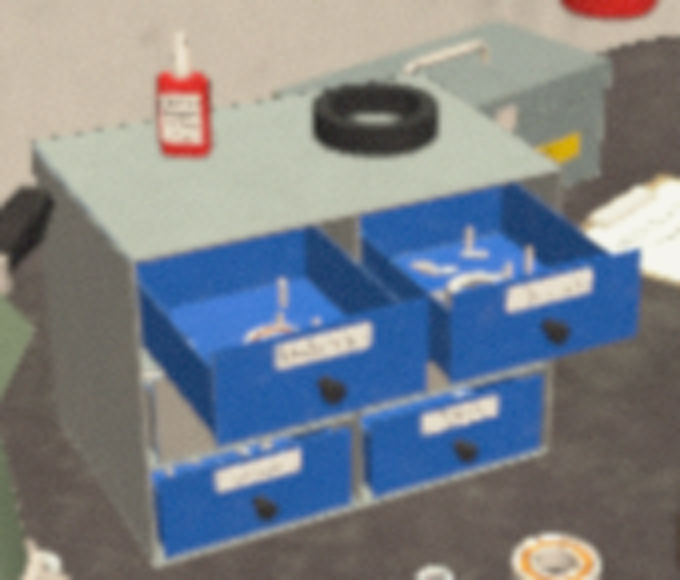

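No overhang: the top's front edge and the drawer face coincide (x = -120 in my frame). The plates are at -247, so both drawers are about 127 out. In the crop, the right knob is at (557,330). I'll close the fingers, rise, and turn the tool to the cabinet's yaw.

The manual's scale: shifts go in shares of 0.75 m and turns go in shares of 90 degrees. Converting my numbers, -150 mm / 750 = -0.2, -120 mm / 750 = -0.16.

```bash
echo '[[[0,0,-0.0533,0,0],[0,0,-0.1067,0,0],[0,0,-0.16,0,0],[0,0,-0.2,0,0]]]' | python3 -m handwheel
echo '[[[0,0,0,0.0764,0],[0,0,0,0.1528,0],[0,0,0,0.2292,0],[0,0,0,0.3056,0],[0,0,0,0.3234,0]]]' | python3 -m handwheel
echo '[[[0,0,0,0,0]]]' | python3 -m handwheel
cat >> h.py <<'E'
def tool():
    s=state();p=np.array(s['eef_pos']);print(s['t'],'cab',cab(p).round(1),'yaw',s['tcp_rot'].round(3),'f',(s['ft_force'][:2]@X).round(2),s['ft_force'].round(1),'open',round(s['opening'],2))
def go(x,y,z):
    s=state();d=np.array([*(O+x*X+y*Y),z])-s['eef_pos'];print('tool shift',(R.from_euler('xyz',s['tcp_rot']).as_matrix().T@d).round(1))
E
python3 -c "
from h import *
tool();go(-290,-90,360)"
```

```text
t: 0.43
eef_pos: [206.6, -589.9, 367.8]
tcp_rot: [3.139, 0.0, 0.337]
ft_force: [-0.7, 0.3, 0.7]
opening: 0.776
grip_force: 0.0
t: 0.85
eef_pos: [206.6, -589.8, 364.3]
tcp_rot: [-3.141, 0.0, -0.178]
ft_force: [0.6, 0.3, -0.9]
opening: 0.427
grip_force: 0.0
t: 0.93
eef_pos: [206.5, -589.8, 364.3]
tcp_rot: [-3.141, 0.0, -0.173]
ft_force: [-0.2, -0.1, 0.7]
opening: 0.355
grip_force: 0.0
0.9333 cab [-383.6 -747.3  364.3] yaw [-3.141  0.    -0.173] f -0.14 [-0.2 -0.1  0.7] open 0.36
tool shift [  92.6 -657.4    4.7]
```

To row units: 150 mm / 750 = 0.2, 120 mm / 750 = 0.16.

```bash
echo '[[[0.04,-0.0267,0,0,0],[0.08,-0.0533,0,0,0],[0.12,-0.08,0,0,0],[0.16,-0.1067,0,0,0],[0.2,-0.1333,0,0,0]]]' | python3 -m handwheel
echo '[[[0,-0.04,0,0,0],[0,-0.08,0,0,0],[0,-0.12,0,0,0],[0,-0.16,0,0,0],[0,-0.2,0,0,0]]]' | python3 -m handwheel
echo '[[[0,-0.04,0,0,0],[0,-0.08,0,0,0],[0,-0.12,0,0,0],[0,-0.16,0,0,0],[0,-0.2,0,0,0]]]' | python3 -m handwheel
echo '[[[0,-0.04,0,0,0],[0,-0.08,0,0,0],[0,-0.12,0,0,0],[0,-0.16,0,0,0],[0,-0.2,0,0,0]]]' | python3 -m handwheel
python3 -c "
from h import *
tool();go(-290,-90,360)"
```

```text
t: 1.35
eef_pos: [372.7, -516.0, 364.5]
tcp_rot: [-3.141, 0.0, -0.17]
ft_force: [-0.4, -0.7, -1.2]
opening: 0.028
grip_force: 0.0
t: 1.77
eef_pos: [397.0, -367.6, 364.4]
tcp_rot: [-3.141, 0.0, -0.169]
ft_force: [0.9, 0.3, 0.7]
opening: 0.004
grip_force: 0.0
t: 2.18
eef_pos: [422.4, -219.8, 364.6]
tcp_rot: [-3.142, 0.0, -0.17]
ft_force: [0.2, 0.4, 0.4]
opening: 0.003
grip_force: 0.0
t: 2.6
eef_pos: [447.9, -72.0, 364.6]
tcp_rot: [3.142, 0.0, -0.169]
ft_force: [0.5, -0.0, 0.2]
opening: 0.005
grip_force: 0.0
2.6 cab [-233.8 -195.9  364.6] yaw [ 3.142  0.    -0.169] f 0.54 [ 0.5 -0.   0.2] open 0.01
tool shift [ -56.  -106.     4.6]
```

Then along to the knob's line, and straight down in front of it.

To row units: -106 mm / 750 = -0.1413, -75 mm / 750 = -0.1.

```bash
echo '[[[-0.0187,-0.0333,0,0,0],[-0.0373,-0.0667,0,0,0],[-0.056,-0.1,0,0,0],[-0.072,-0.1413,0,0,0],[-0.0747,-0.1413,0,0,0]]]' | python3 -m handwheel
echo '[[[0,0,0.04,0,0],[0,0,0.08,0,0],[0,0,0.12,0,0],[0,0,0.16,0,0],[0,0,0.1867,0,0]]]' | python3 -m handwheel
echo '[[[0,0,0.0107,0,0],[0,0,0.02,0,0],[0,0,0.02,0,0]]]' | python3 -m handwheel
python3 - <<'E'
from h import *
tool();go(-277,-90,209);look('scene')
im=np.load('scene.npz')['im'];print(state()['t'])
cv2.imwrite('pics/crop3.png',cv2.resize(im[100:265,205:405],None,fx=4,fy=3.6,interpolation=cv2.INTER_CUBIC)[:,:,::-1])
E
```

```text
t: 3.02
eef_pos: [409.6, 44.1, 364.8]
tcp_rot: [-3.141, 0.0, -0.166]
ft_force: [0.6, -0.2, 0.4]
opening: 0.005
grip_force: 0.0
t: 3.43
eef_pos: [410.1, 40.3, 222.4]
tcp_rot: [3.141, 0.002, -0.169]
ft_force: [0.8, 0.4, 0.0]
opening: 0.003
grip_force: 0.0
t: 3.68
eef_pos: [411.0, 40.3, 209.2]
tcp_rot: [3.141, 0.001, -0.171]
ft_force: [-0.0, -0.1, 0.6]
opening: 0.007
grip_force: 0.0
3.6833 cab [-289.3  -91.5  209.2] yaw [ 3.141e+00  1.000e-03 -1.710e-01] f 0.01 [-0.  -0.1  0.6] open 0.01
tool shift [12.3 -1.5  0.2]
3.7333
```

View pics/crop3.png

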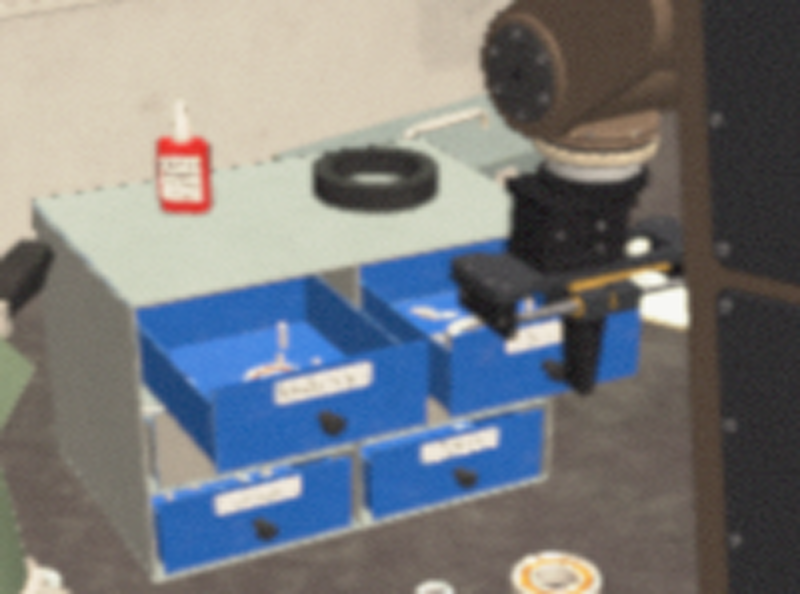

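The fingers, at crop (580,375), stand just in front of the right drawer's knob at (555,370). I'll push along the cabinet's x, slowly at contact and near the end.

To row units: 15 mm / 750 = 0.02, 12 mm / 750 = 0.016.

```bash
echo '[[[0.004,-0.0004,0,0,0],[0.008,-0.0008,0,0,0],[0.012,-0.0012,0,0,0],[0.016,-0.0016,0,0,0],[0.02,-0.002,0,0,0]]]' | python3 -m handwheel
echo '[[[0.0053,0,0,0,0],[0.0107,0,0,0,0],[0.016,0,0,0,0],[0.0213,0,0,0,0],[0.0267,0,0,0,0]]]' | python3 -m handwheel
python3 -c "
from h import *
tool()"
echo '[[[0.0067,0,0,0,0],[0.0133,0,0,0,0],[0.02,0,0,0,0],[0.0267,0,0,0,0],[0.0333,0,0,0,0]]]' | python3 -m handwheel
echo '[[[0.0067,0,0,0,0],[0.0133,0,0,0,0],[0.02,0,0,0,0],[0.0267,0,0,0,0],[0.0333,0,0,0,0]]]' | python3 -m handwheel
echo '[[[0.0067,0,0,0,0],[0.0133,0,0,0,0],[0.02,0,0,0,0],[0.0267,0,0,0,0],[0.0333,0,0,0,0]]]' | python3 -m handwheel
echo '[[[0.0053,0,0,0,0],[0.0107,0,0,0,0],[0.0147,0,0,0,0],[0.0173,0,0,0,0],[0.02,0,0,0,0]]]' | python3 -m handwheel
python3 -c "
from h import *
tool();go(-150,-90,209)"
```

```text
t: 4.15
eef_pos: [426.3, 39.4, 209.9]
tcp_rot: [3.141, -0.0, -0.171]
ft_force: [-0.9, -0.5, 0.0]
opening: 0.003
grip_force: 0.5
t: 4.57
eef_pos: [446.1, 36.0, 209.6]
tcp_rot: [3.142, 0.0, -0.171]
ft_force: [-1.4, -1.1, 1.1]
opening: 0.002
grip_force: 0.5
4.5667 cab [-254.   -89.9  209.6] yaw [ 3.142  0.    -0.171] f -1.23 [-1.4 -1.1  1.1] open 0.0
t: 4.98
eef_pos: [470.9, 31.7, 209.6]
tcp_rot: [3.142, -0.0, -0.171]
ft_force: [-0.3, 0.7, 0.5]
opening: 0.007
grip_force: 0.6
t: 5.4
eef_pos: [495.4, 27.4, 209.6]
tcp_rot: [3.142, 0.0, -0.171]
ft_force: [-0.5, 1.1, 0.3]
opening: 0.003
grip_force: 0.6
t: 5.82
eef_pos: [520.1, 23.1, 209.6]
tcp_rot: [3.142, 0.0, -0.171]
ft_force: [-0.7, 0.6, -0.0]
opening: 0.004
grip_force: 0.6
t: 6.23
eef_pos: [534.5, 20.6, 209.6]
tcp_rot: [3.141, 0.0, -0.171]
ft_force: [-1.1, 0.5, 0.1]
opening: 0.007
grip_force: 0.5
6.2333 cab [-164.3  -89.9  209.6] yaw [ 3.141  0.    -0.171] f -1.16 [-1.1  0.5  0.1] open 0.01
tool shift [14.3  0.1  0.6]
```

Creep to the stop.

To row units: 9 mm / 750 = 0.012, 8 mm / 750 = 0.0107.

```bash
echo '[[[0.0027,0,0,0,0],[0.0053,0,0,0,0],[0.008,0,0,0,0],[0.0107,0,0,0,0],[0.012,0,0,0,0]]]' | python3 -m handwheel
python3 -c "
from h import *
tool()"
echo '[[[0.0009,0,0,0,0],[0.0019,0,0,0,0],[0.0028,0,0,0,0],[0.0037,0,0,0,0],[0.0037,0,0,0,0]]]' | python3 -m handwheel
python3 -c "
from h import *
tool()"
echo '[[[0.0007,0,0,0,0],[0.0013,0,0,0,0],[0.002,0,0,0,0],[0.002,0,0,0,0]]]' | python3 -m handwheel
python3 -c "
from h import *
tool()"
```

```text
t: 6.65
eef_pos: [543.5, 19.1, 209.6]
tcp_rot: [3.141, -0.0, -0.171]
ft_force: [-0.8, 0.4, -0.3]
opening: 0.002
grip_force: 0.5
6.65 cab [-155.2  -89.9  209.6] yaw [ 3.141 -0.    -0.171] f -0.88 [-0.8  0.4 -0.3] open 0.0
t: 7.07
eef_pos: [545.4, 18.8, 209.6]
tcp_rot: [3.141, 0.002, -0.171]
ft_force: [-4.2, 1.0, 1.4]
opening: 0.005
grip_force: 2.5
7.0667 cab [-153.3  -89.9  209.6] yaw [ 3.141e+00  2.000e-03 -1.710e-01] f -4.3 [-4.2  1.   1.4] open 0.0
t: 7.4
eef_pos: [545.5, 18.8, 209.5]
tcp_rot: [3.141, 0.005, -0.171]
ft_force: [-11.5, 1.4, 6.5]
opening: 0.004
grip_force: 6.0
7.4 cab [-153.1  -89.9  209.5] yaw [ 3.141  0.005 -0.171] f -11.57 [-11.5   1.4   6.5] open 0.0
```

The stop is reached: the TCP stays put while force climbs to 11 N. I back off, rise, then move above the left drawer's inside.

To row units: -40 mm / 750 = -0.0533, -25 mm / 750 = -0.0333.

```bash
echo '[[[-0.004,0,0,0,0],[-0.016,0,0,0,0],[-0.0333,0,0,0,0],[-0.0533,0,0,0,0],[-0.0533,0,0,0,0]]]' | python3 -m handwheel
echo '[[[0,0,-0.0333,0,0],[0,0,-0.0733,0,0],[0,0,-0.1133,0,0],[0,0,-0.1467,0,0],[0,0,-0.1467,0,0]]]' | python3 -m handwheel
python3 - <<'E'
from h import *
tool();go(-226,90,315);look('top')
Pt,_=cloud('top');Ct=cab(Pt)
for s in(1,-1):
    m=np.all((Ct>[-275,s*90-75,253])&(Ct<[-113,s*90+75,264]),-1);print(s,m.sum(),np.percentile(Ct[m][:,0],[10,50,90]).round(1) if m.any() else '')
im=np.load('top.npz')['im']
cv2.imwrite('pics/crop4.png',cv2.resize(im[60:250,200:400],None,fx=4,fy=3.1,interpolation=cv2.INTER_CUBIC)[:,:,::-1])
E
```

```text
t: 7.82
eef_pos: [506.0, 25.7, 209.7]
tcp_rot: [3.141, 0.0, -0.171]
ft_force: [0.4, -0.5, 0.3]
opening: 0.005
grip_force: 0.0
t: 8.23
eef_pos: [509.9, 25.1, 324.6]
tcp_rot: [-3.141, -0.009, -0.171]
ft_force: [-0.0, -0.5, 0.0]
opening: 0.0
grip_force: 0.0
8.2333 cab [-189.3  -89.7  324.6] yaw [-3.141 -0.009 -0.171] f 0.08 [-0.  -0.5  0. ] open 0.0
tool shift [ -36.8 -179.7    9.4]
1 57 [-246.6 -245.6 -244.5]
-1 0
```

View pics/crop4.png

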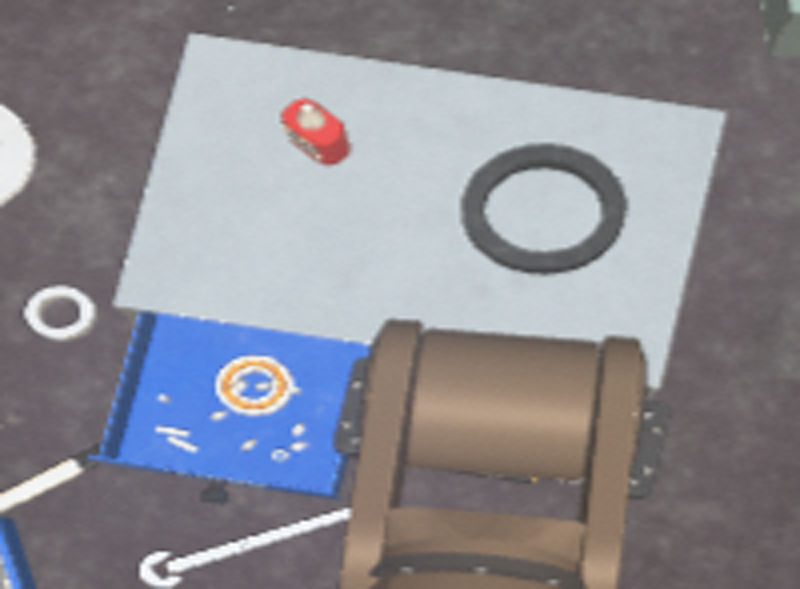

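The left drawer is unmoved, with the bearing at crop (253,385) about 55 mm behind its front plate. The right drawer is hidden under the arm, so I'll check it after moving away.

To row units: -165 mm / 750 = -0.22, -135 mm / 750 = -0.18.

```bash
echo '[[[-0.008,-0.04,0,0,0],[-0.016,-0.0867,0,0,0],[-0.024,-0.1333,0,0,0],[-0.032,-0.18,0,0,0],[-0.04,-0.22,0,0,0]]]' | python3 -m handwheel
echo '[[[0,-0.0133,0,0,0],[0,-0.02,0,0,0],[0,-0.02,0,0,0],[0,-0.02,0,0,0]]]' | python3 -m handwheel
python3 - <<'E'
from h import *
tool();go(-219,90,228);look('scene');look('top')
for n in('scene','top'):
    Pt,_=cloud(n);Ct=cab(Pt)
    m=np.all((Ct>[-150,-150,190])&(Ct<[-100,-30,255]),-1);print(n,m.sum(),np.percentile(Ct[m][:,0],[10,50,90]).round(1) if m.any() else '')
im=np.load('scene.npz')['im']
cv2.imwrite('pics/crop5.png',cv2.resize(im[100:265,205:405],None,fx=4,fy=3.6,interpolation=cv2.INTER_CUBIC)[:,:,::-1])
E
```

```text
t: 8.7
eef_pos: [506.4, 194.9, 318.4]
tcp_rot: [3.141, 0.001, -0.171]
ft_force: [-0.3, 0.1, -0.1]
opening: 0.005
grip_force: 0.0
t: 9.03
eef_pos: [509.3, 206.8, 319.1]
tcp_rot: [3.141, 0.001, -0.172]
ft_force: [-0.1, -0.9, -0.1]
opening: 0.004
grip_force: 0.0
9.0333 cab [-220.8   89.3  319.1] yaw [ 3.141e+00  1.000e-03 -1.720e-01] f 0.07 [-0.1 -0.9 -0.1] open 0.0
tool shift [ 1.9 -0.8 91.1]
scene 613 [-125.9 -122.4 -119.2]
top 188 [-132.8 -120.6 -119.8]
```

View pics/crop5.png

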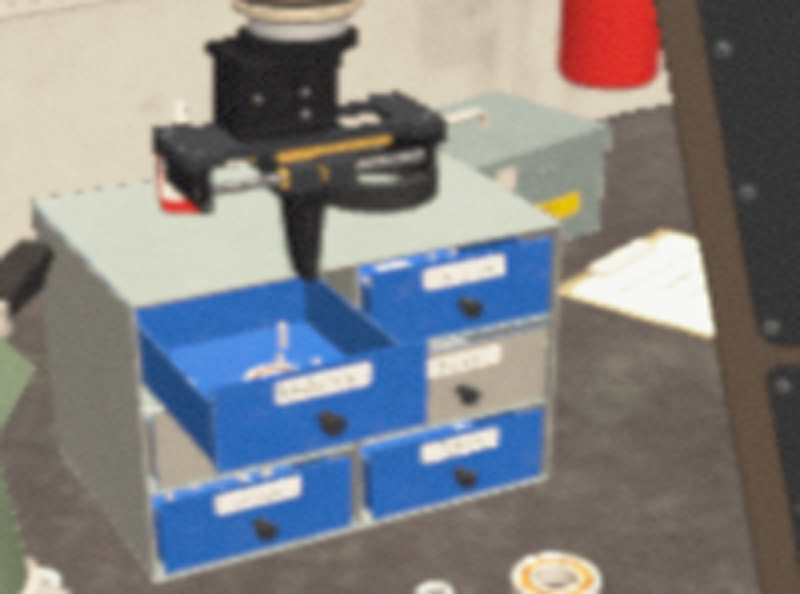

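The right drawer is flush with the face (crop (465,285)). Now I go down behind the left plate.

To row units: 91 mm / 750 = 0.1213, 80 mm / 750 = 0.1067.

```bash
echo '[[[0.0013,0,0.0267,0,0],[0.0027,0,0.0533,0,0],[0.0027,0,0.08,0,0],[0.0027,0,0.1067,0,0],[0.0027,0,0.1213,0,0]]]' | python3 -m handwheel
echo '[[[0,0,0,0,0],[0,0,0,0,0]]]' | python3 -m handwheel
python3 -c "
from h import *
tool()"
echo '[[[-0.004,0,0,0,0],[-0.008,0,0,0,0],[-0.012,0,0,0,0],[-0.016,0,0,0,0],[-0.02,0,0,0,0]]]' | python3 -m handwheel
python3 -c "
from h import *
tool()"
echo '[[[-0.004,0,0,0,0],[-0.008,0,0,0,0],[-0.012,0,0,0,0],[-0.016,0,0,0,0],[-0.02,0,0,0,0]]]' | python3 -m handwheel
python3 -c "
from h import *
tool()"
```

```text
t: 9.55
eef_pos: [510.7, 206.0, 226.7]
tcp_rot: [3.141, 0.002, -0.173]
ft_force: [0.0, 0.0, -0.3]
opening: 0.004
grip_force: 0.0
t: 9.72
eef_pos: [511.4, 206.5, 228.7]
tcp_rot: [3.141, 0.0, -0.172]
ft_force: [-0.4, 0.5, 1.3]
opening: 0.006
grip_force: 0.0
9.7167 cab [-218.7   89.3  228.7] yaw [ 3.141  0.    -0.172] f -0.45 [-0.4  0.5  1.3] open 0.01
t: 10.13
eef_pos: [496.1, 210.0, 229.1]
tcp_rot: [-3.141, -0.001, -0.171]
ft_force: [2.3, -0.6, 0.4]
opening: 0.005
grip_force: 0.8
10.1333 cab [-234.4   90.2  229.1] yaw [-3.141e+00 -1.000e-03 -1.710e-01] f 2.39 [ 2.3 -0.6  0.4] open 0.0
t: 10.55
eef_pos: [481.3, 212.6, 228.6]
tcp_rot: [3.142, -0.0, -0.171]
ft_force: [0.5, 0.4, 0.8]
opening: 0.005
grip_force: 0.5
10.55 cab [-249.3   90.2  228.6] yaw [ 3.142 -0.    -0.171] f 0.46 [0.5 0.4 0.8] open 0.01
```

Contact is made and the drawer moves. About 27 mm remain.

To row units: -15 mm / 750 = -0.02, -12 mm / 750 = -0.016.

```bash
echo '[[[-0.004,0,0,0,0],[-0.008,0,0,0,0],[-0.012,0,0,0,0],[-0.016,0,0,0,0],[-0.02,0,0,0,0]]]' | python3 -m handwheel
echo '[[[-0.0027,0,0,0,0],[-0.0053,0,0,0,0],[-0.008,0,0,0,0],[-0.0093,0,0,0,0],[-0.0107,0,0,0,0]]]' | python3 -m handwheel
python3 -c "
from h import *
tool()"
echo '[[[-0.0011,0,0,0,0],[-0.0021,0,0,0,0],[-0.0032,0,0,0,0],[-0.0043,0,0,0,0],[-0.0043,0,0,0,0]]]' | python3 -m handwheel
python3 -c "
from h import *
tool()"
```

```text
t: 10.97
eef_pos: [466.5, 215.1, 228.6]
tcp_rot: [3.142, -0.0, -0.171]
ft_force: [2.0, -0.1, 0.4]
opening: 0.001
grip_force: 0.5
t: 11.38
eef_pos: [458.8, 216.4, 228.6]
tcp_rot: [3.141, 0.0, -0.171]
ft_force: [1.9, 0.1, 0.3]
opening: 0.004
grip_force: 0.5
11.3833 cab [-272.2   90.1  228.6] yaw [ 3.141  0.    -0.171] f 1.86 [1.9 0.1 0.3] open 0.0
t: 11.8
eef_pos: [455.6, 216.9, 228.5]
tcp_rot: [3.141, 0.0, -0.171]
ft_force: [0.3, 0.5, 0.1]
opening: 0.004
grip_force: 0.1
11.8 cab [-275.5   90.1  228.5] yaw [ 3.141  0.    -0.171] f 0.17 [0.3 0.5 0.1] open 0.0
```

To row units: -2.8 mm / 750 = -0.0037, -2.1 mm / 750 = -0.0028.

```bash
echo '[[[-0.0009,0,0,0,0],[-0.0019,0,0,0,0],[-0.0028,0,0,0,0],[-0.0037,0,0,0,0],[-0.0037,0,0,0,0]]]' | python3 -m handwheel
python3 -c "
from h import *
tool()"
echo '[[[-0.0007,0,0,0,0],[-0.0013,0,0,0,0],[-0.002,0,0,0,0],[-0.002,0,0,0,0]]]' | python3 -m handwheel
python3 -c "
from h import *
tool()"
```

```text
t: 12.22
eef_pos: [454.1, 217.2, 228.6]
tcp_rot: [-3.141, -0.003, -0.171]
ft_force: [7.4, -2.9, -3.3]
opening: 0.0
grip_force: 4.1
12.2167 cab [-276.9   90.1  228.6] yaw [-3.141e+00 -3.000e-03 -1.710e-01] f 7.77 [ 7.4 -2.9 -3.3] open 0.0
t: 12.55
eef_pos: [454.1, 217.2, 228.7]
tcp_rot: [-3.141, -0.006, -0.171]
ft_force: [16.3, -4.5, -7.7]
opening: 0.005
grip_force: 8.2
12.55 cab [-277.    90.1  228.7] yaw [-3.141 -0.006 -0.171] f 16.84 [16.3 -4.5 -7.7] open 0.01
```

At the stop (16 N, no further motion). I ease back inside, rise, and check.

```bash
echo '[[[0.004,0,0,0,0],[0.0093,0,0,0,0],[0.0173,0,0,0,0],[0.0213,0,0,0,0],[0.0213,0,0,0,0]]]' | python3 -m handwheel
echo '[[[0,0,-0.0267,0,0],[0,0,-0.0667,0,0],[0,0,-0.1067,0,0],[0,0,-0.1467,0,0],[0,0,-0.1867,0,0]]]' | python3 -m handwheel
echo '[[[0.0133,0.04,0,0,0],[0.0267,0.0867,0,0,0],[0.04,0.1333,0,0,0],[0.04,0.18,0,0,0],[0.04,0.2267,0,0,0]]]' | python3 -m handwheel
echo '[[[0,0.0467,0,0,0],[0,0.0933,0,0,0],[0,0.14,0,0,0],[0,0.1867,0,0,0],[0,0.2267,0,0,0]]]' | python3 -m handwheel
echo '[[[0,0,0,0,0],[0,0,0,0,0]]]' | python3 -m handwheel
python3 - <<'E'
from h import *
tool();look('scene');look('top')
Pt,_=cloud('top');Ct=cab(Pt)
m=np.all((Ct>[-320,15,253])&(Ct<[-200,165,264]),-1);print('L plate',m.sum(),np.percentile(Ct[m][:,0],[10,50,90]).round(1))
m=np.all((Ct>[-140,-150,280])&(Ct<[140,-10,310]),-1);c=Ct[m];print('tape',c.min(0).round(),c.max(0).round())
m=np.all((Ct>[-140,10,280])&(Ct<[140,150,400]),-1);c=Ct[m];print('bottle',c.min(0).round(),c.max(0).round())
Ps,_=cloud('scene');Cs=cab(Ps);m=np.all((Cs>[-150,-150,190])&(Cs<[-100,-30,255]),-1);print('R',np.percentile(Cs[m][:,0],[10,50,90]).round(1))
a=np.load('top.npz')['im'][60:260,190:400];b=np.load('scene.npz')['im'][100:300,205:395]
cv2.imwrite('pics/crop6.png',np.hstack([cv2.resize(a,(400,400)),cv2.resize(b,(400,400))])[:,:,::-1])
E
```

```text
t: 12.97
eef_pos: [467.8, 214.9, 228.5]
tcp_rot: [3.141, 0.0, -0.171]
ft_force: [-0.9, -0.3, -0.5]
opening: 0.006
grip_force: 0.0
t: 13.38
eef_pos: [466.8, 214.9, 370.1]
tcp_rot: [3.141, 0.0, -0.171]
ft_force: [0.9, -0.2, 0.2]
opening: 0.009
grip_force: 0.0
t: 13.8
eef_pos: [467.4, 40.9, 368.4]
tcp_rot: [3.142, 0.0, -0.171]
ft_force: [-0.2, -0.2, 0.5]
opening: 0.005
grip_force: 0.0
t: 14.22
eef_pos: [438.1, -126.9, 368.7]
tcp_rot: [3.141, -0.0, -0.172]
ft_force: [0.1, -0.2, 0.3]
opening: 0.003
grip_force: 0.0
t: 14.38
eef_pos: [438.5, -126.2, 368.5]
tcp_rot: [-3.141, 0.0, -0.174]
ft_force: [0.7, 0.1, 0.2]
opening: 0.003
grip_force: 0.0
14.3833 cab [-233.9 -251.   368.5] yaw [-3.141  0.    -0.174] f 0.65 [0.7 0.1 0.2] open 0.0
L plate 61 [-289.6 -288.6 -287.4]
tape [ -43. -131.  280.] [ 63. -27. 303.]
bottle [ 22.  54. 282.] [ 58.  95. 374.]
R [-126.  -122.2 -119.4]
```

View pics/crop6.png

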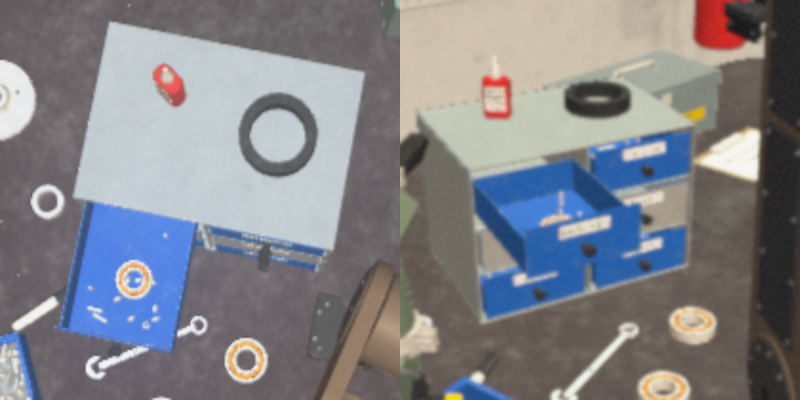

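The left drawer has come out 43 mm to about 170, with the bearing still in it at (133,280). The right drawer is flush, at (640,155), and the tape and bottle have not moved.

```bash
python3 -c "
from cell import job_done
print(job_done())"
```

```text
the job is handed in; nothing more can be done
None
```

I pushed the right drawer with the nut shut against its stop, then the left drawer with the bearing out to its stop at about 170 mm. The job is handed in at about 14.5 s on the robot's clock; the tape and bottle measured unmoved and the arm was clear of everything.

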